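Nest the steel pans under the reagent shelf

ROBOT

A 7-joint arm with a two-finger parallel gripper is mounted at the origin on the work surface. World frame = base frame: x ahead of the robot, y to its left, z up, the work surface at z = 0. Lengths are in m, angles in rad, forces in N, time in s.
With the tool pointing down it reaches from about 0.425 to 0.875 m from the base axis. Payload 4.7 kg.
Tool frame: the origin (TCP) lies at the very end of the fingers, on their centre line; the grasp point (between the pads) lies 19 mm behind it; z points along the fingers, y is the line along which they close (so a half turn about z gives the same grasp; the last joint's range is limited). The gripper opens to 87 mm and grips with 3 to 60 N. Pads are 19 mm wide; open, the fingers measure 117 mm over their backs; the gripper's body (75 mm by 190 mm) begins 51 mm behind the grasp point.
Start: joints at [1.336, 0.321, -0.07, 1.45, 0.023, 1.371, -0.057], TCP at [0.16, -0.63, 0.223] pointing down, gripper open.
Joint ranges: [-2.86, 2.86], [-0.3, 2.09], [-1.38, 1.24], [0.06, 2.45], [-1.56, 4.7], [0.09, 2.05], [-2.69, 2.69]. Speed limits (rad/s): [2.57, 2.57, 3.14, 3.14, 3.14, 3.14, 3.14].

INTERFACE

Orientations are given as a rotation vector (axis times angle).
In Python, from bench import ctrl gives the robot as it stands.
- The arm moves only by the shell command python3 -m jog 'ROWS' [FORCE]. ROWS is JSON, a list that holds one entry, the list of rows, each a list of 7 numbers: the shift along the tool's x, y, z in mm, then the turn, a rotation vector about the tool's x, y, z in degrees, then the finger opening in mm, from 0 to 87. A call has 1 to 10 rows; each row is the pose to reach, as a shift and turn from the pose commanded when the call began, along the tool's axes at that moment; what a row does not reach only later rows make up. A row lasts 1/10 s, in which the tool goes at most 50 mm and 8.59 degrees, less where a joint would pass 70% of its speed; a pose out of reach is approached as far as the arm can. A call with a gripper value outside its range is refused whole. The fingers move at their own pace and stop on an object; FORCE is the grip in N (left out, the last holds). Time passes only in rows, so rows that repeat a pose let the fingers close. It gives the time, the measured TCP pose, the force, the opening and the grip force at its end, in the units of the state.
- ctrl.get_state(): the state, without advancing time (a new reading comes with each control period).
- ctrl.get_image(name): name is "scene" or "top" or "wrist"; returns a dict with "image" (384x512x3 uint8, red, green, blue), "depth" (384x512 float32, m along the optical axis (not along the pixel's ray), 0 where there is no reading), "fov_y" (degrees; the focal length in pixels is half the picture's height over the tangent of half this angle, whatever the lens; pixels are square), "cx", "cy" (the principal point, pixels), "k1" (the pictures are not rectified: a ray, as slopes to the right and down, at radius r is drawn at 1 + k1 r^2 times it, then the intrinsics apply), "rvec" (rotation vector, rad) and "tvec" (3), from world to camera coordinates, as OpenCV has them. Camera axes: x right, y down, z forward; pixel columns grow to the right and rows downward; lengths in m; the calibration is good to about 2 mm. A picture is of the moment at which its call begins.
- ctrl.close_job(): hands the job in; it is judged then, once.
The state is a dict: "time": time; "joint_positions": joint angles; "qd": joint speeds; "joint_torque": joint torques, N m; "position": TCP position; "tool_rot": TCP orientation; "ft_force": force on the tool from outside, world axes, zero at the start; "torque": the same for the moment, N m; "grip_width": opening from 0.0 (shut) to 1.0 (fully open); "grip_force": force on a finger pad.
Only numpy, scipy, OpenCV 4.12 (cv2) and the standard library are available. Lean on these libraries where they do the work, as an engineer would, in place of code of your own. Each camera call takes 0.05 s, during which the arm holds its last target. There are 200 camera calls.

TASK

Put the three steel pans away as one nest under the reagent shelf: the middle pan in the largest and the smallest in the middle one, each sitting flat on the bottom of the next, with the three handles turned well apart so that none lies over or against another. The largest pan stays where it stands beneath the shelf; lower the others in gently, and leave everything else on the bench as it is.

Things in the scene. Friction and masses are not known exactly. Their poses are not given: they have to be found in the camera images.
- pan_l: largest of three plain steel pans, open on top: rim 140 mm, base 114 mm across, 66 mm high, tapering wall 3.5 mm, flat bottom 4 mm thick, about 0.42 kg. Origin: centre of its underside; z up; its one handle points along its +x. Stands under the shelf, about 110 mm behind its front edge, handle away from the robot (within 45 degrees).
- pan_l_handle (a point): point on the centre line of the largest pan's handle, 100 mm from the pan's axis, 79 mm above its underside. The handle is a level round bar 13 mm thick, centre line 79 mm above the underside, from 82 mm to its rounded end 165 mm from the axis. A bracket 18 mm wide and 5 thick carries it, climbing at 53 degrees from the wall just under the rim
- pan_m: middle of three plain steel pans, open on top: rim 112 mm, base 88 mm across, 66 mm high, tapering wall 3.5 mm, flat bottom 4 mm thick, about 0.32 kg. Origin: centre of its underside; z up; its one handle points along its +x. Starts beside the shelf, left or right, handle pointing back along the bench's -x (within 20 degrees). Seated in the largest, its underside is 4 mm above that pan's, with 9 mm of play all round.
- pan_m_handle (a point): point on the centre line of the middle pan's handle, 100 mm from the pan's axis, 79 mm above its underside. The handle is a level round bar 13 mm thick, centre line 79 mm above the underside, from 68 mm to its rounded end 151 mm from the axis. A bracket 18 mm wide and 5 thick carries it, climbing at 53 degrees from the wall just under the rim
- pan_s: smallest of three plain steel pans, open on top: rim 86 mm, base 64 mm across, 66 mm high, tapering wall 3.5 mm, flat bottom 4 mm thick, about 0.24 kg. Origin: centre of its underside; z up; its one handle points along its +x. Starts on the other side of the shelf, handle likewise. Seated in the middle pan, its underside is 4 mm above that pan's, with 8 mm of play all round.
- pan_s_handle (a point): point on the centre line of the smallest pan's handle, 100 mm from the pan's axis, 79 mm above its underside. The handle is a level round bar 13 mm thick, centre line 79 mm above the underside, from 55 mm to its rounded end 138 mm from the axis. A bracket 18 mm wide and 5 thick carries it, climbing at 53 degrees from the wall just under the rim
- shelf: fixed steel shelf of rails and rods on two end posts, open front and back, bottles fixed on its ends. Origin on the bench under its middle; x front to back (away from the robot), y to the left. 260 mm deep, 500 long, underside 420 mm above the bench; 30 mm posts at x +20, y +-235; feet 40 wide, x -45 to +125. An upright gripper cannot reach beneath: lean it back towards the robot about 30 degrees
- amber_a: brown bottle, 72 mm diameter, 130 mm high, loose, under the left end of the shelf; to be left alone. Origin at the centre of its underside
- amber_b: brown bottle, 68 mm diameter, 120 mm high, loose, under the right end of the shelf; to be left alone. Origin at the centre of its underside
- amber_big: brown bottle, 90 mm diameter, 190 mm high, loose, on the bench far left; to be left alone. Origin at the centre of its underside
- petri: closed glass petri dish, 98 mm diameter, 18 mm high, loose, on the bench between the two smaller pans; to be left alone. Origin at the centre of its underside
- wash_bottle: white plastic wash bottle, 68 mm diameter, 185 mm high with its spout, loose, right of the shelf; to be left alone. Origin at the centre of its underside
- beaker: glass beaker, 84 mm diameter, 110 mm high, loose, left of the shelf; to be left alone. Origin at the centre of its underside
- mortar: white porcelain mortar with its pestle in it, 100 mm diameter, 50 mm high (pestle to 85 mm), loose, near the robot; to be left alone. Origin at the centre of its underside
Mind the look-alikes: they are no part of the job. Leave any pink look-alike of the pan_m alone.

How it is judged:
At the end, for the whole second after the job is handed in: Middle pan in the largest, smallest in the middle: each level within 2.5 degrees, underside at most 7.5 mm above that of the pan around it, axes within 16 mm; handles, 100 mm from the pan's axis, at least 45 mm apart (26 degrees); largest pan level on the bench within 40 mm of its start; at rest (z of pan_m in the frame of pan_l between 0 and 0.0075 m and horizontal distance between pan_m and pan_l below 0.016 m and angle between each of pan_m, pan_s's own z axis and vertical below 0.045 rad and linear speed of each of pan_m, pan_s below 0.02 m/s and z of pan_s in the frame of pan_m between 0 and 0.0075 m and horizontal distance between pan_s and pan_m below 0.016 m and angle between pan_l's own z axis and vertical below 0.03 rad and height (world z) of pan_l below 0.004 m and distance of pan_l from where it was at the start of the episode below 0.04 m and horizontal distance between pan_l_handle and pan_m_handle above 0.045 m and horizontal distance between each of pan_m_handle, pan_l_handle and pan_s_handle above 0.045 m); the robot touches nothing.
It fails at once if a bottle, the dish, the beaker or the mortar is pushed more than 30 mm or knocked over (distance of any of amber_a, amber_b, amber_big, petri, wash_bottle, beaker, mortar from where it was at the start of the episode above 0.03 m or angle between any of amber_a, amber_b, amber_big, petri, wash_bottle, beaker, mortar's own z axis and vertical above 0.35 rad).
It fails at once if a pan is dropped into another (it falls faster than 0.5 m/s inside it) ((horizontal distance between pan_m and pan_l below 0.03 m and z of pan_m in the frame of pan_l below 0.06 m and linear speed of pan_m above 0.5 m/s) or (horizontal distance between pan_s and pan_m below 0.03 m and z of pan_s in the frame of pan_m below 0.06 m and linear speed of pan_s above 0.5 m/s)).
It fails at once if one pan is banged into another (more than 60 N between them) (contact force between any of pan_m, pan_s and pan_l above 60 N or contact force between pan_s and pan_m above 60 N).
It also fails if it takes over 67 s, if anything falls off the work surface, if the arm or the gripper's body presses on something with over 40 N, if the wrist force passes 120 N, or if a joint passes its speed limit or range.

## Working session

There is one attempt and no reset: what is moved stays moved. The work goes in short steps, Python scripts to look and compute and a shell command to move; the robot and the scene stay as the last step left them, time stands still between calls to the robot, and variables do not carry over. Pictures are saved under pics/ and viewed, at most 10 in all, crops included, and the job is handed in when it is done.

```bash
ls; mkdir -p pics
cat > h.py <<'E'
import numpy as np, cv2, pickle
from bench import ctrl
from scipy.spatial.transform import Rotation as R
def grab(n):
    d=ctrl.get_image(n); pickle.dump(d,open(f'pics/{n}.pkl','wb')); return d
def load(n): return pickle.load(open(f'pics/{n}.pkl','rb'))
def K(d):
    h=d['image'].shape[0]; f=h/2/np.tan(np.radians(d['fov_y'])/2)
    return np.array([[f,0,d['cx']],[0,f,d['cy']],[0,0,1.]])
def rays(d,uv):
    uv=np.asarray(uv,float).reshape(-1,1,2)
    s=cv2.undistortPoints(uv,K(d),np.array([d['k1'],0,0,0,0.])).reshape(-1,2)
    return np.c_[s,np.ones(len(s))]
def pose(d): 
    M=R.from_rotvec(np.ravel(d['rvec'])).as_matrix(); return M,np.ravel(d['tvec'])
def plane(d,uv,z):
    M,t=pose(d); r=rays(d,uv)@M; c=-M.T@t
    return c+r*((z-c[2])/r[:,2])[:,None]
def cloud(d):
    h,w=d['depth'].shape; v,u=np.mgrid[:h,:w]
    M,t=pose(d); r=rays(d,np.c_[u.ravel(),v.ravel()])*d['depth'].reshape(-1,1)
    return ((r-t)@M).reshape(h,w,3)
def save(d,name,crop=None,s=1):
    im=d['image'][...,::-1]
    if crop: im=im[crop[1]:crop[3],crop[0]:crop[2]]
    cv2.imwrite('pics/'+name,cv2.resize(im,None,fx=s,fy=s))
E
python3 - <<'E'
from h import *
for n in('scene','top'):
    d=grab(n); print(n,d['fov_y'],d['cx'],d['cy'],d['k1'],-pose(d)[0].T@pose(d)[1], (d['depth']>0).mean())
a=cv2.resize(load('scene')['image'],None,fx=1.17,fy=1.17)[...,::-1]
save(load('scene'),'s0.png',s=1.5);save(load('top'),'t0.png',s=1.5)
print(ctrl.get_state())
E
```

```text
pics
scene 52.86659673331439 260.2947240262902 190.94599460944124 -0.12720422114776822 [ 1.79238255 -0.20364505  0.88991481] 0.9954783121744791
top 53.488013117536504 247.86483730755694 195.49980467135973 -0.1277338496071608 [ 0.25407848 -0.020907    1.3249141 ] 0.9959462483723959
{'time': 0.1, 'joint_positions': array([ 1.33608459,  0.3217474 , -0.07010337,  1.45156187,  0.02259111,
        1.37076645, -0.05689986]), 'qd': array([ 0.00088233, -0.00171723, -0.00153382, -0.00347522,  0.00145642,
        0.00040683,  0.00011361]), 'joint_torque': array([ 1.07711439e-04, -4.92570734e+01, -4.05652067e-01, -3.13398850e+01,
       -6.42076973e-02,  3.94850748e-02,  2.95942129e-05]), 'position': array([ 0.15991165, -0.62951829,  0.22156751]), 'tool_rot': array([-3.11564587e+00, -3.89686499e-01,  4.50565271e-04]), 'ft_force': array([-0.61367507,  0.05253446,  0.249236  ]), 'torque': array([ 0.02849087,  0.04875247, -0.00598604]), 'grip_force': 0.0, 'grip_width': 0.9982325621288277}
```

View pics/s0.png

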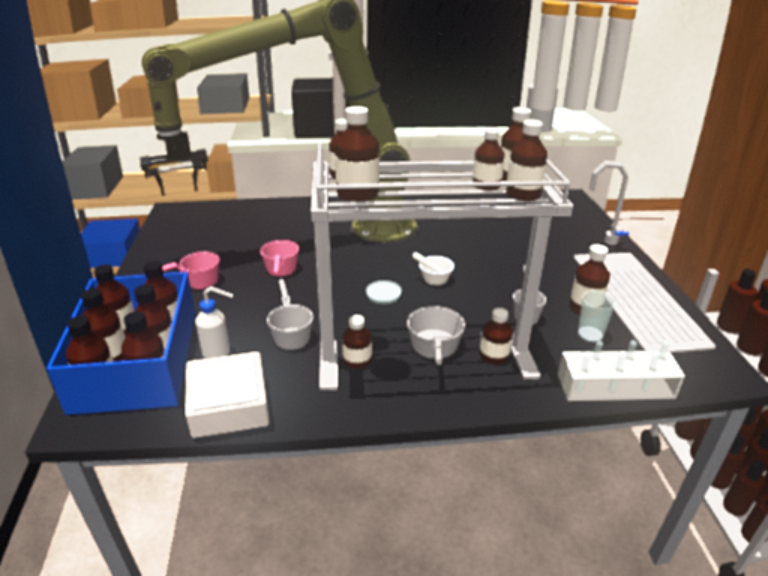

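View pics/t0.png

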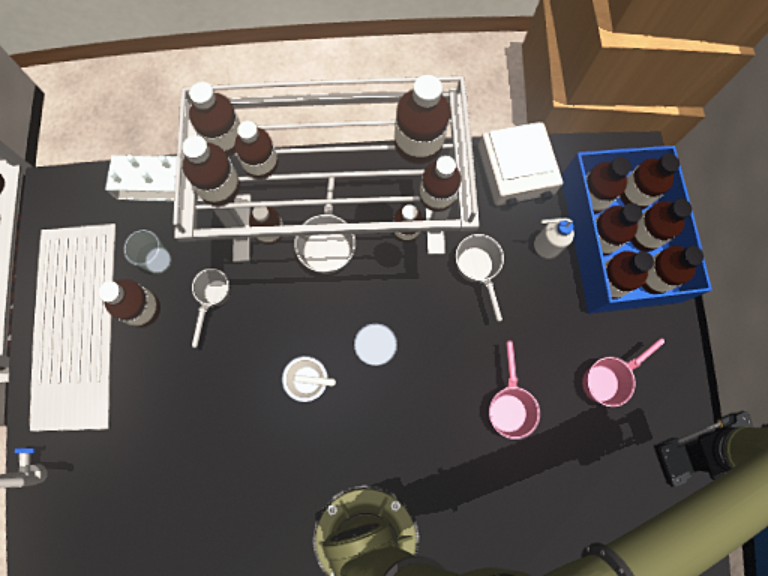

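The top view (1.5x) shows the small pan on the left at (210,287), the middle pan on the right at (480,258), the largest under the shelf at (325,243) and the petri dish at (375,344). There are two pink look-alikes at (513,412) and (610,382).

```bash
cat >> h.py <<'E'
def circ(p):
    A=np.c_[2*p,np.ones(len(p))]; s=np.linalg.lstsq(A,(p**2).sum(1),rcond=None)[0]
    return s[:2],np.sqrt(s[2]+s[:2]@s[:2])
def panfit(P,c0,rim,zb=0.0,rad=.2,verbose=True):
    "P cloud Nx3; c0 approx centre; returns centre & handle angle"
    c=np.array(c0,float)
    for k in range(6):
        q=np.linalg.norm(P[:,:2]-c,axis=1)
        m=(abs(P[:,2]-zb-.064)<.006)&(abs(q-rim+.001)<(.03 if k<2 else .006))
        c,r=circ(P[m][:,:2])
    q=np.linalg.norm(P[:,:2]-c,axis=1)
    h=(q>rim+.018)&(q<rim+.09)&(abs(P[:,2]-zb-.080)<.012)
    v=P[h][:,:2]-c; a=np.degrees(np.arctan2(*v.mean(0)[::-1])) if h.sum() else None
    if verbose: print('c',c.round(4),'r',r.round(4),m.sum(),'handle deg',a,h.sum(),'z',np.median(P[h][:,2]) if h.sum() else 0)
    return c,a
E
python3 - <<'E'
from h import *
t=load('top');s=load('scene')
Ct=cloud(t);Cs=cloud(s)
px={'pan_m':(480,258),'pan_s':(210,287),'pan_l':(325,243)}
rim={'pan_m':.056,'pan_s':.043,'pan_l':.07}
for n,(u,v) in px.items():
    c0=plane(t,[(u/1.5,v/1.5)],.03)[0,:2]; print(n,c0.round(3))
    for nm,C in(('top',Ct),('scene',Cs)):
        P=C.reshape(-1,3);P=P[np.linalg.norm(P[:,:2]-c0,axis=1)<.25]
        try: print(nm,end=' ');panfit(P,c0,rim[n])
        except Exception as e: print(e)
o={'petri':(375,344,.018),'mortar':(305,379,.05),'beaker':(142,247,.11),'amber_big':(110,292,.19),'wash':(566,228,.15),'amber_a':(262,213,.13),'amber_b':(408,213,.12),'postL':(243,230,.42),'pink':(513,412,.066),'shelfFL':(180,235,.42),'shelfFR':(475,228,.42),'footR':(436,243,.0),'footL':(241,255,0),'boxR':(520,175,.05)}
for n,(u,v,z) in o.items(): print(n,plane(t,[(u/1.5,v/1.5)],z)[0].round(3))
# shelf extents from top depth cloud
P=Ct.reshape(-1,3)
m=(P[:,2]>.41)&(P[:,2]<.62)&(P[:,0]>.4)&(abs(P[:,1])<.5);print(np.percentile(P[m],[1,5,50,95,99],axis=0).round(3))
print('bench z',np.median(P[(abs(P[:,2])<.03)][:,2]))
E
```

```text
pan_m [ 0.618 -0.31 ]
top c [ 0.6098 -0.2991] r 0.0538 141 handle deg -171.71666465295073 81 z 0.08667464820201846
scene c [ 0.6119 -0.2987] r 0.0537 164 handle deg 82.57903560650558 75 z 0.08538205962185935
pan_s [0.587 0.331]
top c [0.5787 0.3213] r 0.0403 113 handle deg 167.7406619127472 88 z 0.08536037300505514
scene c [0.5813 0.321 ] r 0.0412 59 handle deg 169.6373135289589 5 z 0.0830080658254495
pan_l [0.677 0.055]
top c [0.666  0.0547] r 0.0668 144 handle deg 26.05990329205935 95 z 0.08606706945673022
scene c [0.6674 0.056 ] r 0.0675 181 handle deg 33.59637494930302 128 z 0.08563616598874445
petri [ 0.431 -0.048  0.018]
mortar [0.358 0.113 0.05 ]
beaker [0.67  0.467 0.11 ]
amber_big [0.548 0.502 0.19 ]
wash [ 0.642 -0.483  0.15 ]
amber_a [0.724 0.187 0.13 ]
amber_b [ 0.707 -0.139  0.12 ]
postL [0.582 0.169 0.42 ]
pink [ 0.255 -0.339  0.066]
shelfFL [0.58  0.277 0.42 ]
shelfFR [ 0.561 -0.22   0.42 ]
footR [ 0.67  -0.213  0.   ]
footL [0.67  0.263 0.   ]
boxR [ 0.817 -0.428  0.05 ]
[[ 0.56  -0.214  0.425]
 [ 0.566 -0.206  0.431]
 [ 0.678  0.041  0.48 ]
 [ 0.812  0.258  0.583]
 [ 0.817  0.267  0.604]]
bench z 0.002701754389714722
```

```bash
cat >> h.py <<'E'
def handle(P,c,rim,ang,zb=0.0,tol=50):
    v=P[:,:2]-c; q=np.linalg.norm(v,axis=1); a=np.degrees(np.arctan2(v[:,1],v[:,0]))
    m=(q>rim+.02)&(q<rim+.1)&(abs(P[:,2]-zb-.083)<.008)&(abs((a-ang+180)%360-180)<tol)
    w=v[m]
    for k in range(3):
        d=np.median(w/np.linalg.norm(w,axis=1)[:,None],axis=0);d/=np.linalg.norm(d)
        w=w[abs(w@[-d[1],d[0]])<.012]
    aa=np.degrees(np.arctan2(w[:,1],w[:,0]))
    cm=w.mean(0); u=np.linalg.svd(w-cm)[2][0]; u*=np.sign(u@cm)
    print('  handle',len(w),'deg',np.median(aa).round(1),'line dir',np.degrees(np.arctan2(u[1],u[0])).round(1),'mid',(cm+c).round(4),'r',np.ptp(w@d).round(3),np.max(w@d).round(3))
    return np.median(aa)
E
python3 - <<'E'
from h import *
C={n:cloud(load(n)).reshape(-1,3) for n in('top','scene')}
for n,c,rim,a in(('m',(.611,-.299),.056,-172),('s',(.580,.321),.043,168),('l',(.6667,.0555),.07,0)):
    for k in C:
        print(n,k)
        try: handle(C[k],np.array(c),rim,a)
        except Exception as e: print(e)
E
```

```text
m top
  handle 86 deg -171.0 line dir -169.7 mid [ 0.4952 -0.3181] r 0.079 0.155
m scene
  handle 36 deg -169.6 line dir -170.4 mid [ 0.4998 -0.3191] r 0.079 0.155
s top
  handle 94 deg 167.9 line dir 166.3 mid [0.4801 0.3429] r 0.078 0.141
s scene
  handle 6 deg 169.5 line dir 162.6 mid [0.4615 0.3435] r 0.035 0.141
l top
  handle 42 deg -9.7 line dir -11.4 mid [0.7969 0.0334] r 0.074 0.166
l scene
  handle 59 deg -8.7 line dir -7.9 mid [0.7985 0.0356] r 0.079 0.17
```

```bash
cat >> h.py <<'E'
def to(grasp,head,lean=30,back=0,verbose=True):
    "shift (mm) and turn (deg) in tool axes to bring the grasp point to `grasp`, heading/lean in deg, held back along tool z"
    s=ctrl.get_state(); M=R.from_rotvec(s['tool_rot']); a,l=np.radians([head,lean])
    h=np.array([np.cos(a),np.sin(a),0]);k=np.array([0,0,1.])
    x=np.cos(l)*h+np.sin(l)*k; z=np.sin(l)*h-np.cos(l)*k
    T=R.from_matrix(np.c_[x,np.cross(z,x),z])
    p=np.array(grasp)+(.019-back)*z
    print('shift',(M.inv().apply(p-s['position'])*1000).round(1),'turn',np.degrees((M.inv()*T).as_rotvec()).round(1),'|',np.linalg.norm(p-s['position']).round(3))
def now():
    s=ctrl.get_state(); M=R.from_rotvec(s['tool_rot']).as_matrix()
    print('t',s['time'],'grasp',(s['position']-.019*M[:,2]).round(4),'head',np.degrees(np.arctan2(M[1,0],M[0,0])).round(1),'lean',np.degrees(np.arcsin(M[2,0])).round(1),'roll',np.degrees(np.arcsin(M[2,1])).round(1),'F',s['ft_force'].round(1),'w',(s['grip_width']*87).round(1),'g',round(float(s['grip_force']),1),'q',s['joint_positions'].round(2))
E
python3 - <<'E'
from h import *
now(); to((.517,-.315,.079),9.5,30,.10)
E
```

```text
Traceback (most recent call last):
  File "h.py", line 63, in now
    print('t',s['time'],'grasp',(s['position']-.019*M[:,2]).round(4),'head',np.degrees(np.arctan2(M[1,0],M[0,0])).round(1),'lean',np.degrees(np.arcsin(M[2,0])).round(1),'roll',np.degrees(np.arcsin(M[2,1])).round(1),'F',s['ft_force'].round(1),'w',(s['grip_width']*87).round(1),'g',round(float(s['grip_force']),1),'q',s['joint_positions'].round(2))
                                                                                                                                                                                                                                                      ^^^^^^^^^^^^^^^^^^^^^^^^^^
AttributeError: 'float' object has no attribute 'round'
```

```bash
sed -i "s/(s\['grip_width'\]\*87).round(1)/round(float(s['grip_width'])*87,1)/" h.py
python3 - <<'E'
from h import *
now(); to((.517,-.315,.079),9.5,30,.10)
E
```

```text
t 0.1 grasp [ 0.1599 -0.6295  0.2406] head 14.3 lean -0.0 roll -0.1 F [-0.6  0.1  0.2] w 86.8 g 0.0 q [ 1.34  0.32 -0.07  1.45  0.02  1.37 -0.06]
shift [ 383.2 -220.1   72.8] turn [-1.3 30.   4.6] | 0.448
```

```bash
python3 -m jog '[[[383,-220,73,-1.3,30,4.6,87],[383,-220,73,-1.3,30,4.6,87],[383,-220,73,-1.3,30,4.6,87],[383,-220,73,-1.3,30,4.6,87],[383,-220,73,-1.3,30,4.6,87],[383,-220,73,-1.3,30,4.6,87],[383,-220,73,-1.3,30,4.6,87],[383,-220,73,-1.3,30,4.6,87],[383,-220,73,-1.3,30,4.6,87],[383,-220,73,-1.3,30,4.6,87]]]' 60
python3 - <<'E'
from h import *
now(); to((.517,-.315,.079),9.5,30,.10);to((.517,-.315,.079),9.5,30,0)
d=grab('wrist'); save(d,'w0.png',s=1); print(-pose(d)[0].T@pose(d)[1])
P=cloud(d).reshape(-1,3)
try:
  c,_=panfit(P,(.611,-.299),.056); handle(P,c,.056,-170.5)
except Exception as e: print(e)
E
```

```text
time: 1.1
position: [0.4807, -0.3141, 0.1484]
tool_rot: [-2.977, -0.266, -0.797]
ft_force: [-0.7, -0.2, 0.4]
grip_width: 1.0
grip_force: 0.0
t 1.1 grasp [ 0.4713 -0.3159  0.1649] head 10.2 lean 30.0 roll -0.1 F [-0.7 -0.2  0.4] w 87.0 g 0.0 q [ 1.2   0.04 -0.4   2.04 -0.57  0.84 -0.25]
shift [-3.9  6.8 -3.1] turn [-0.5  0.   0.6] | 0.008
shift [-3.9  7.7 96.9] turn [-0.5  0.   0.6] | 0.097
[ 0.46851046 -0.31678389  0.32821841]
c [ 0.6112 -0.3   ] r 0.0533 2481 handle deg 178.7355722790102 1770 z 0.08459035136751869
  handle 1402 deg -170.3 line dir -170.0 mid [ 0.503  -0.3183] r 0.065 0.14
```

```bash
python3 -m jog '[[[-3,7,50,-0.5,0,0.6,60],[-4,8,80,-0.5,0,0.6,50],[-4,8,97,-0.5,0,0.6,40],[-4,8,97,-0.5,0,0.6,40],[-4,8,97,-0.5,0,0.6,40],[-4,8,97,-0.5,0,0.6,30]]]' 60
python3 - <<'E'
from h import *
now(); to((.517,-.3155,.079),9.8,30,0)
E
```

```text
time: 1.75
position: [0.5225, -0.3247, 0.0648]
tool_rot: [-2.993, -0.229, -0.804]
ft_force: [0.1, 0.0, 0.9]
grip_width: 0.541
grip_force: 0.0
t 1.75 grasp [ 0.5131 -0.3261  0.0812] head 8.8 lean 30.1 roll 0.3 F [0.1 0.  0.9] w 47.1 g 0.0 q [ 1.14  0.22 -0.42  2.05 -0.55  0.62 -0.27]
shift [  3.6 -10.2   4.6] turn [ 0.8 -0.1 -0.8] | 0.012
```

```bash
python3 -m jog '[[[3,-9,3,0.6,0,-0.6,50],[3,-9,3,0.6,0,-0.6,50],[3,-9,3,0.6,0,-0.6,50]]]' 60
python3 - <<'E'
from h import *
now(); to((.517,-.3155,.079),9.8,30,0)
E
```

```text
time: 2.05
position: [0.5256, -0.3134, 0.063]
tool_rot: [-2.983, -0.251, -0.8]
ft_force: [0.4, -0.6, 0.2]
grip_width: 0.573
grip_force: 0.0
t 2.05 grasp [ 0.5163 -0.315   0.0794] head 9.6 lean 30.0 roll 0.0 F [ 0.4 -0.6  0.2] w 49.9 g 0.0 q [ 1.13  0.22 -0.43  2.05 -0.55  0.62 -0.27]
shift [0.3 0.6 0.7] turn [ 0.1 -0.  -0.2] | 0.001
```

Centred on the handle, so I'll close and lift straight up slightly (world z = 0.5·x − 0.866·z in tool axes).

```bash
python3 -m jog '[[[0,0,0,0,0,0,0],[0,0,0,0,0,0,0],[0,0,0,0,0,0,0],[0,0,0,0,0,0,0],[0,0,0,0,0,0,0],[0,0,0,0,0,0,0],[0,0,0,0,0,0,0]]]' 60
python3 -m jog '[[[5,0,-9,0,0,0,0],[10,0,-17,0,0,0,0],[15,0,-26,0,0,0,0],[20,0,-35,0,0,0,0],[20,0,-35,0,0,0,0],[20,0,-35,0,0,0,0]]]'
python3 - <<'E'
from h import *
now()
d=grab('wrist'); save(d,'w1.png',s=1); P=cloud(d).reshape(-1,3)
s=ctrl.get_state()
c,_=panfit(P,(.611,-.299),.056,.04); handle(P,c,.056,-170.5,.04)
q=np.linalg.norm(P[:,:2]-c,axis=1); m=(abs(q-.0545)<.004)&(abs(P[:,2]-.105)<.025)
A=np.c_[P[m][:,:2]-c,np.ones(m.sum())]; print('rim plane',np.linalg.lstsq(A,P[m][:,2],rcond=None)[0],m.sum())
m=(q<.035)&(abs(P[:,2]-.045)<.03)
A=np.c_[P[m][:,:2]-c,np.ones(m.sum())]; print('floor plane',np.linalg.lstsq(A,P[m][:,2],rcond=None)[0],m.sum())
E
```

```text
time: 2.75
position: [0.5255, -0.3136, 0.0624]
tool_rot: [-2.983, -0.25, -0.8]
ft_force: [0.4, -0.5, -0.8]
grip_width: 0.128
grip_force: 60.0
time: 3.35
position: [0.5253, -0.3137, 0.1032]
tool_rot: [-2.983, -0.25, -0.8]
ft_force: [0.1, 0.4, -3.3]
grip_width: 0.127
grip_force: 60.0
t 3.35 grasp [ 0.516  -0.3153  0.1196] head 9.6 lean 30.0 roll 0.0 F [ 0.1  0.4 -3.3] w 11.1 g 60.0 q [ 1.13  0.16 -0.43  2.02 -0.53  0.7  -0.32]
c [ 0.6102 -0.2997] r 0.0536 3315 handle deg -170.68297435867873 2764 z 0.1259590799535043
  handle 2290 deg -170.7 line dir -170.3 mid [ 0.5148 -0.3153] r 0.048 0.124
rim plane [-0.08759501 -0.02037057  0.09848587] 6125
floor plane [-0.05794504 -0.02453284  0.0396705 ] 5385
```

View pics/w1.png

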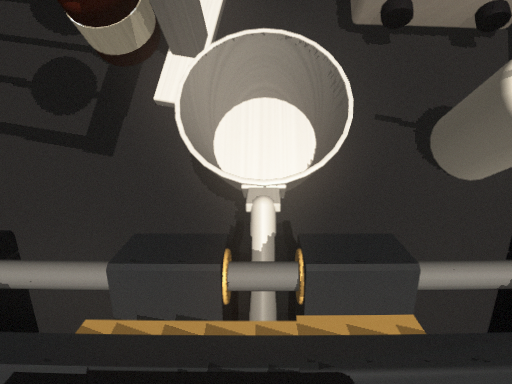

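Wrist view: the pan hangs from the handle, gripped mid-bar at (264,275). The rim centre is near (264,108) and the front droops by about 4°, so I'll lean 4° more to level it.

Run:
```python
from h import *
to((.475,-.30,.235),9.6,34)
```

```text
shift [  26.7  -21.6 -119.3] turn [-0.  4. -0.] | 0.124
```

```bash
python3 -m jog '[[[4,0,-18,0,0.6,0,0],[10,-7,-42,0,1.4,0,0],[15,-12,-66,0,2.2,0,0],[20,-16,-90,0,3,0,0],[24,-20,-108,0,3.6,0,0],[27,-22,-119,0,4,0,0],[27,-22,-119,0,4,0,0],[27,-22,-119,0,4,0,0]]]'
python3 - <<'E'
from h import *
now();to((.5,-.0,.235),30,34)
E
```

```text
time: 4.2
position: [0.4858, -0.2976, 0.2183]
tool_rot: [-2.948, -0.247, -0.9]
ft_force: [-0.6, 0.4, -3.6]
grip_width: 0.129
grip_force: 60.0
t 4.2 grasp [ 0.4754 -0.2994  0.2341] head 9.6 lean 34.0 roll -0.1 F [-0.6  0.4 -3.6] w 11.2 g 60.0 q [ 1.21 -0.08 -0.39  2.03 -0.65  0.94 -0.25]
shift [  61.4 -294.8   40.6] turn [ 11.4   0.  -16.9] | 0.304
```

Run:
```python
from h import *
to((.535,0.005,.22),30,34)
```

```text
shift [  82.3 -293.9   72.8] turn [ 11.4   0.  -16.9] | 0.314
```

```bash
python3 -m jog '[[[4,-15,4,0.6,0,-0.8,0],[13,-45,11,1.8,0,-2.6,0],[24,-85,21,3.3,0,-4.9,0],[36,-130,32,5,0,-7.5,0],[49,-175,43,6.8,0,-10,0],[61,-220,54,8.5,0,-12.6,0],[71,-255,63,9.9,0,-14.6,0],[78,-280,69,10.9,0,-16.1,0],[82,-294,73,11.4,0,-16.9,0],[82,-294,73,11.4,0,-16.9,0]]]'
python3 -m jog '[[[0,0,0,0,0,0,0],[0,0,0,0,0,0,0]]]'
python3 - <<'E'
from h import *
now()
d=grab('wrist'); save(d,'w2.png',s=1); P=cloud(d).reshape(-1,3)
c,_=panfit(P,(.617,.0525),.056,.138); handle(P,c,.056,-150,.138)
q=np.linalg.norm(P[:,:2]-c,axis=1)
m=(q<.035)&(abs(P[:,2]-.143)<.03)
A=np.c_[P[m][:,:2]-c,np.ones(m.sum())]; print('floor plane',np.linalg.lstsq(A,P[m][:,2],rcond=None)[0],m.sum())
t=grab('top');P=cloud(t).reshape(-1,3); c,_=panfit(P,(.617,.0525),.056,.14); handle(P,c,.056,-150,.14)
s=grab('scene');P=cloud(s).reshape(-1,3);c,_=panfit(P,(.667,.0555),.07)
save(s,'s1.png',(200,100,400,300),2.5)
E
```

```text
time: 5.2
position: [0.5436, 0.014, 0.2039]
tool_rot: [-2.766, -0.749, -0.844]
ft_force: [-0.1, -0.5, -3.2]
grip_width: 0.128
grip_force: 60.0
time: 5.4
position: [0.5442, 0.0086, 0.2046]
tool_rot: [-2.771, -0.738, -0.848]
ft_force: [0.1, -0.0, -3.0]
grip_width: 0.129
grip_force: 60.0
t 5.4 grasp [0.535  0.0033 0.2204] head 29.8 lean 34.0 roll -0.0 F [ 0.1 -0.  -3. ] w 11.2 g 60.0 q [ 0.96 -0.24 -0.68  2.15 -0.76  0.87 -0.37]
c [0.6186 0.0503] r 0.0523 4188 handle deg -150.4749541967601 2637 z 0.22652225289593483
  handle 2266 deg -150.4 line dir -150.4 mid [0.5343 0.0025] r 0.049 0.124
floor plane [ 0.01479011 -0.00919448  0.1472019 ] 5172
c [0.6179 0.0507] r 0.0524 95 handle deg -149.15993601816737 30 z 0.228392465406707
  handle 24 deg -149.1 line dir -157.7 mid [0.5455 0.0065] r 0.025 0.101
c [0.6674 0.0556] r 0.0677 188 handle deg 34.40523578834553 135 z 0.08585735248685572
```

View pics/w2.png

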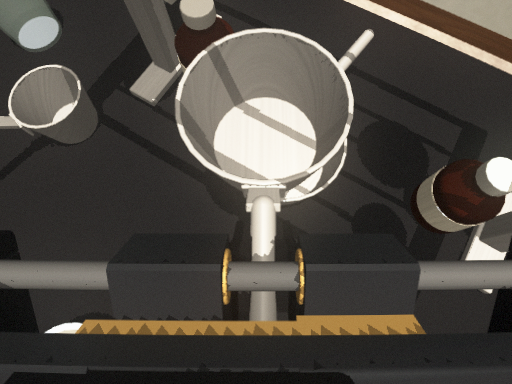

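Wrist view: the middle pan is level, and the largest pan's rim shows behind it at (330,170), with its handle at (365,40). Next: forward over the largest pan, then down part way.

Run:
```python
from h import *
to((.584,.0085,.185),30,33)
```

```text
shift [17.  20.  54.5] turn [ 0.1 -1.  -0.2] | 0.061
```

```bash
python3 -m jog '[[[3,4,10,0,-0.2,0,0],[8,9,25,0,-0.5,0,0],[13,15,40,0,-0.7,-0.1,0],[16,19,51,0,-0.9,-0.2,0],[17,20,54,0.1,-1,-0.2,0],[17,20,54,0.1,-1,-0.2,0],[17,20,54,0.1,-1,-0.2,0]]]'
cat >> h.py <<'E'
def floorplane(P,c,zb,r=.035):
    q=np.linalg.norm(P[:,:2]-c,axis=1); m=(q<r)&(abs(P[:,2]-zb-.004)<.02)
    A=np.c_[P[m][:,:2]-c,np.ones(m.sum())]; print('floor slope deg, z',(np.linalg.lstsq(A,P[m][:,2],rcond=None)[0]*[57.3,57.3,1]).round(4),m.sum())
E
python3 - <<'E'
from h import *
now()
P=cloud(grab('wrist')).reshape(-1,3)
c,_=panfit(P,(.667,.056),.056,.106);floorplane(P,c,.106)
P=cloud(grab('top')).reshape(-1,3); panfit(P,c,.056,.106)
s=grab('scene');P=cloud(s).reshape(-1,3);panfit(P,c,.056,.106);panfit(P,(.667,.0555),.07)
save(s,'s1.png',(200,120,400,270),4)
to((.584,.0085,.083),30,33)
E
```

```text
time: 6.25
position: [0.5925, 0.0144, 0.1697]
tool_rot: [-2.779, -0.748, -0.824]
ft_force: [-0.6, -0.0, -2.7]
grip_width: 0.125
grip_force: 60.0
t 6.25 grasp [0.5836 0.0092 0.1856] head 30.1 lean 33.0 roll 0.0 F [-0.6 -0.  -2.7] w 10.9 g 60.0 q [ 0.96 -0.05 -0.79  2.09 -0.61  0.72 -0.49]
c [0.6671 0.0566] r 0.0531 5305 handle deg -150.2920447903173 2808 z 0.19192811490116019
floor slope deg, z [ 0.0521 -1.0905  0.1108] 5254
c [0.6661 0.0577] r 0.0529 138 handle deg -147.42972376192608 11 z 0.19196847058879038
c [0.6685 0.0591] r 0.0531 175 handle deg -146.94786224658083 62 z 0.1914053522970545
c [0.6678 0.0558] r 0.067 136 handle deg 32.84632104962057 136 z 0.08528921230025889
shift [-56.2   0.8  86.1] turn [-0.  -0.   0.2] | 0.103
```

View pics/s1.png

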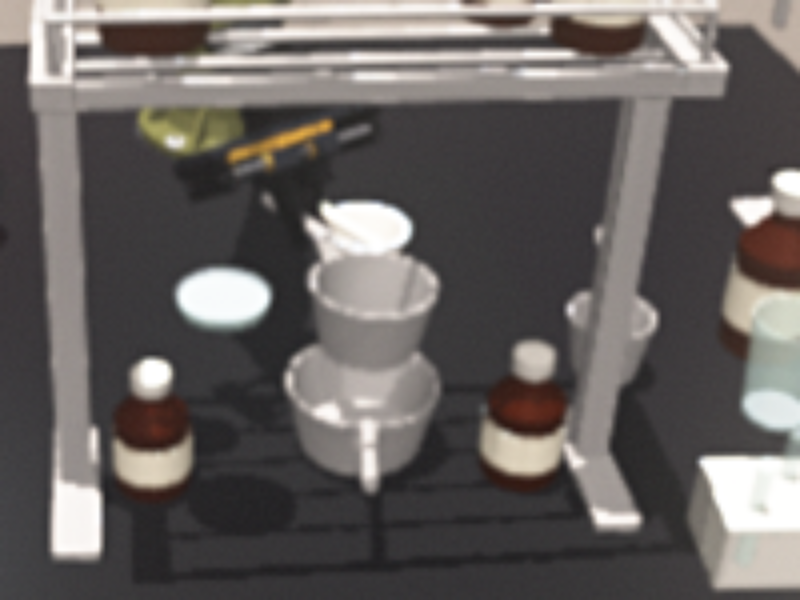

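Scene crop: the middle pan (375,310) is right above the largest (362,410), within about 3 mm to the left in y. I'll correct 2 mm and lower.

```bash
python3 -m jog '[[[-3,2.4,2,0,0,0.2,0],[-9,2.4,12,0,0,0.2,0],[-15,2.4,21,0,0,0.2,0],[-21,2.4,31,0,0,0.2,0],[-27,2.4,40,0,0,0.2,0],[-33,2.4,49,0,0,0.2,0],[-38,2.4,57,0,0,0.2,0],[-42,2.4,62,0,0,0.2,0],[-45,2.4,67,0,0,0.2,0],[-45,2.4,67,0,0,0.2,0]]]'
python3 -m jog '[[[0,0,0,0,0,0,0]]]'
python3 - <<'E'
from h import *
now()
P=cloud(grab('wrist')).reshape(-1,3)
c,_=panfit(P,(.667,.056),.056,.026);floorplane(P,c,.026)
panfit(P,(.667,.056),.07)
P=cloud(grab('scene')).reshape(-1,3);panfit(P,(.667,.0555),.07);panfit(P,c,.056,.026)
to((.5845,.0067,.083),30,33)
E
```

```text
time: 7.4
position: [0.5924, 0.0124, 0.088]
tool_rot: [-2.779, -0.744, -0.822]
ft_force: [-1.0, 0.4, -2.8]
grip_width: 0.131
grip_force: 60.0
time: 7.5
position: [0.5932, 0.0122, 0.089]
tool_rot: [-2.779, -0.744, -0.824]
ft_force: [-0.5, -0.5, -2.4]
grip_width: 0.126
grip_force: 60.0
t 7.5 grasp [0.5842 0.007  0.105 ] head 30.0 lean 33.0 roll -0.1 F [-0.5 -0.5 -2.4] w 11.0 g 60.0 q [ 0.93  0.11 -0.81  2.16 -0.58  0.51 -0.45]
c [0.6678 0.0541] r 0.0532 5256 handle deg -150.41997294798142 2831 z 0.11133163414779705
floor slope deg, z [ 0.2237 -0.97    0.0304] 5251
c [0.6669 0.0538] r 0.0667 2482 handle deg 53.96071142887314 1911 z 0.07982316929244258
c [0.668  0.0561] r 0.0671 100 handle deg 35.69398328557569 133 z 0.08516734317956368
c [0.6688 0.0562] r 0.0535 167 handle deg 163.44495900099707 96 z 0.10802807527437075
shift [-12.2   0.2  18.7] turn [-0.  -0.1 -0. ] | 0.022
```

```bash
python3 -m jog '[[[-3,0,4,0,0,0,0],[-5,0,8,0,0,0,0],[-7,0,11,0,0,0,0],[-9,0,14,0,0,0,0],[-10,0,15,0,0,0,0],[-10,0,15,0,0,0,0]]]'
python3 -m jog '[[[-0.5,0,0.9,0,0,0,0],[-1,0,1.7,0,0,0,0],[-1.5,0,2.5,0,0,0,0],[-1.5,0,2.5,0,0,0,0]]]'
python3 - <<'E'
from h import *
now()
P=cloud(grab('wrist')).reshape(-1,3)
c,_=panfit(P,(.667,.056),.056,.004);floorplane(P,c,.004)
E
```

```text
time: 8.2
position: [0.5925, 0.0122, 0.0704]
tool_rot: [-2.779, -0.744, -0.822]
ft_force: [0.8, -0.5, -4.0]
grip_width: 0.125
grip_force: 60.0
time: 8.6
position: [0.5928, 0.0122, 0.0678]
tool_rot: [-2.779, -0.744, -0.823]
ft_force: [-0.9, -0.0, -3.5]
grip_width: 0.128
grip_force: 60.0
t 8.6 grasp [0.5839 0.007  0.0838] head 30.0 lean 33.0 roll -0.1 F [-0.9 -0.  -3.5] w 11.2 g 60.0 q [ 0.92  0.15 -0.8   2.18 -0.56  0.46 -0.44]
c [0.6675 0.0542] r 0.0531 5441 handle deg -141.12754541531297 3500 z 0.08943280089378147
floor slope deg, z [ 0.1813 -0.9403  0.0092] 5261
```

```bash
python3 -m jog '[[[-0.5,0,0.8,0,0,0,0],[-0.5,0,0.8,0,0,0,0],[-0.5,0,0.8,0,0,0,0]]]' | grep -E "pos|ft"
python3 -m jog '[[[-0.5,0,0.8,0,0,0,0],[-0.5,0,0.8,0,0,0,0],[-0.5,0,0.8,0,0,0,0]]]' | grep -E "pos|ft"
python3 -m jog '[[[-0.3,0,0.4,0,0,0,0],[-0.3,0,0.4,0,0,0,0],[-0.3,0,0.4,0,0,0,0]]]' | grep -E "pos|ft"
```

```text
position: [0.593, 0.0121, 0.0671]
ft_force: [0.5, -0.1, -2.7]
position: [0.5932, 0.0119, 0.0662]
ft_force: [-1.0, -1.6, -1.2]
position: [0.5932, 0.0118, 0.0658]
ft_force: [-1.2, -2.1, 1.2]
```

Contact is felt (the load has come off). Release gently and back off along the tool axis.

```bash
python3 -m jog '[[[0,0,0,0,0,0,0],[0,0,0,0,0,0,0]]]' 8 | grep grip
python3 -m jog '[[[0,0,0,0,0,0,14],[0,0,0,0,0,0,18],[0,0,0,0,0,0,30],[0,0,0,0,0,0,40],[0,0,0,0,0,0,40]]]' | grep -E "grip|ft"
python3 -m jog '[[[0,0,-10,0,0,0,40],[0,0,-40,0,0,0,40],[0,0,-80,0,0,0,60],[0,0,-120,0,0,0,60],[0,0,-120,0,0,0,60],[0,0,-120,0,0,0,60]]]' | grep -E "pos|ft"
python3 - <<'E'
from h import *
now()
d=grab('wrist');save(d,'w3.png');P=cloud(d).reshape(-1,3)
c,_=panfit(P,(.667,.056),.056,.004);floorplane(P,c,.004);handle(P,c,.056,-150,.004)
panfit(P,(.667,.056),.07)
to((.535,0.005,.24),10,30)
E
```

```text
grip_width: 0.141
grip_force: 8.0
ft_force: [-1.1, 0.2, -0.3]
grip_width: 0.394
grip_force: 0.0
position: [0.5365, -0.0217, 0.1673]
ft_force: [0.8, -0.2, -0.1]
t 10.85 grasp [ 0.5275 -0.0268  0.1832] head 30.0 lean 33.0 roll 0.1 F [ 0.8 -0.2 -0.1] w 58.4 g 0.0 q [ 1.08 -0.18 -0.75  2.18 -0.77  0.83 -0.27]
c [0.669  0.0538] r 0.0532 2085 handle deg 88.1327031826629 3344 z 0.08602247802684605
floor slope deg, z [-0.2782 -0.1328  0.0085] 2168
  handle 1463 deg -151.0 line dir -150.5 mid [ 0.5664 -0.0031] r 0.08 0.156
c [0.6674 0.0536] r 0.0671 2402 handle deg 98.7101832109357 3231 z 0.08587591190986046
shift [ 48.7 -19.6 -36.7] turn [-10.5  -3.   17.1] | 0.064
```

View pics/w3.png

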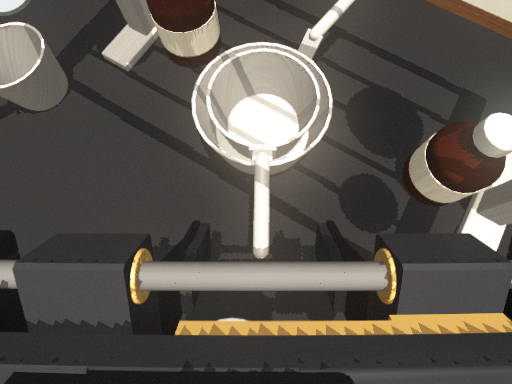

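Wrist view: the middle pan sits concentric in the largest at (262,105), its handle towards the robot at (262,200), level, its floor at the expected height. Now the small pan.

Run:
```python
from h import *
to((.487,.341,.079),-12.3,30,.11)
```

```text
shift [  83.3 -368.4   64.3] turn [-22.1  -2.9  36.1] | 0.383
```

```bash
python3 -m jog '[[[8,-30,5,-2,-0.3,3,60],[18,-75,12,-5,-0.7,8,70],[28,-120,20,-7.5,-1,12,87],[38,-165,28,-10,-1.3,16.5,87],[49,-210,36,-12.5,-1.7,21,87],[59,-255,44,-15.5,-2,25,87],[68,-300,52,-18,-2.4,29,87],[78,-340,59,-20.5,-2.7,33.5,87],[83,-368,64,-22.1,-2.9,36.1,87],[83,-368,64,-22.1,-2.9,36.1,87]]]' 60 | grep -E "pos|ft"
python3 -m jog '[[[0,0,0,0,0,0,87],[0,0,0,0,0,0,87],[0,0,0,0,0,0,87]]]' | grep -E "pos|ft"
python3 - <<'E'
from h import *
now()
d=grab('wrist');save(d,'w4.png');P=cloud(d).reshape(-1,3)
c,_=panfit(P,(.580,.321),.043);a=handle(P,c,.043,168)
g=c+.095*np.array([np.cos(np.radians(a)),np.sin(np.radians(a))])
to((*g,.079),a-180,30); to((.487,.341,.079),-12.3,30,.11)
E
```

```text
position: [0.4791, 0.1695, 0.1521]
ft_force: [0.5, -0.2, -0.3]
position: [0.4802, 0.1666, 0.1527]
ft_force: [-0.5, -0.2, -0.3]
t 12.2 grasp [0.4712 0.1672 0.1694] head -2.5 lean 28.3 roll 0.5 F [-0.5 -0.2 -0.3] w 87.1 g 0.0 q [ 0.22 -0.27 -0.71  2.24  0.14  0.69 -2.22]
c [0.5792 0.3204] r 0.0406 2216 handle deg 168.41846622026847 560 z 0.08444326321610132
  handle 508 deg 168.7 line dir 166.3 mid [0.5074 0.3353] r 0.021 0.084
shift [ -36.6 -172.1   81.5] turn [-3.7  1.6  7.6] | 0.194
shift [ -38.3 -182.2  -27.8] turn [-4.2  1.6  8.5] | 0.188
```

```bash
python3 -m jog '[[[-8,-36,-6,-0.8,0.3,1.7,87],[-16,-75,-11,-1.7,0.6,3.5,87],[-24,-110,-16,-2.5,1,5,87],[-31,-150,-22,-3.4,1.3,6.8,87],[-38,-182,-28,-4.2,1.6,8.5,87],[-38,-182,-28,-4.2,1.6,8.5,87],[-38,-182,-28,-4.2,1.6,8.5,87]]]' 60 | grep -E "pos|ft"
python3 - <<'E'
from h import *
now()
d=grab('wrist');save(d,'w4.png');P=cloud(d).reshape(-1,3)
c,_=panfit(P,(.580,.321),.043);a=handle(P,c,.043,168)
g=c+.095*np.array([np.cos(np.radians(a)),np.sin(np.radians(a))]);print(g)
to((*g,.079),a-180,30); to((.487,.341,.079),-12.3,30,.11)
E
```

```text
position: [0.4334, 0.321, 0.1782]
ft_force: [0.4, 0.5, -1.0]
t 12.95 grasp [0.4242 0.3223 0.1947] head -11.5 lean 29.3 roll -1.4 F [ 0.4  0.5 -1. ] w 87.0 g 0.0 q [ 0.58 -0.3  -1.38  2.05  0.16  0.86 -2.69]
c [0.5791 0.3214] r 0.0403 1492 handle deg 165.24716991156518 1232 z 0.08501709301058782
  handle 1329 deg 167.1 line dir 167.0 mid [0.4783 0.3446] r 0.08 0.143
[0.48643137 0.3425161 ]
shift [ -5.9 -28.2 129.4] turn [-2.2  0.8  1.2] | 0.133
shift [ -6.6 -30.7  19.8] turn [-2.   0.8  0.8] | 0.037
```

```bash
python3 -m jog '[[[0,0,0,0,0,8,87],[0,0,0,0,0,16,87],[0,0,0,0,0,24,87],[0,0,0,0,0,24,87]]]' | grep -E "pos|ft"
python3 - <<'E'
from h import *
now()
E
```

```text
position: [0.4803, 0.2857, 0.1802]
ft_force: [0.2, -0.5, -0.5]
t 13.4 grasp [0.4723 0.2855 0.1974] head -33.5 lean 20.8 roll -13.1 F [ 0.2 -0.5 -0.5] w 86.9 g 0.0 q [ 0.75 -0.3  -1.33  2.03 -0.07  0.82 -2.69]
```

```bash
python3 -m jog '[[[0,0,0,0,0,-8,87],[0,0,0,0,0,-16,87],[0,0,0,0,0,-24,87],[0,0,0,0,0,-32,87],[0,0,0,0,0,-40,87],[0,0,0,0,0,-48,87],[0,0,0,0,0,-56,87],[0,0,0,0,0,-64,87],[0,0,0,0,0,-72,87],[0,0,0,0,0,-80,87]]]' | grep -E "pos|ft"
python3 - <<'E'
from h import *
now();to((.46,.33,.2),168,-25)
E
```

```text
position: [0.4793, 0.2879, 0.1801]
ft_force: [-0.4, -0.2, 0.1]
t 14.4 grasp [0.4713 0.2876 0.1973] head 52.5 lean 16.3 roll 18.3 F [-0.4 -0.2  0.1] w 87.0 g 0.0 q [ 0.43 -0.13 -1.12  2.03  0.2   0.83 -1.52]
shift [ 24.9 -33.3  -6.8] turn [   2.8   -6.3 -119.4] | 0.042
```

```bash
python3 -m jog '[[[25,-33,-7,2.8,-6.3,-119,87],[25,-33,-7,2.8,-6.3,-119,87],[25,-33,-7,2.8,-6.3,-119,87],[25,-33,-7,2.8,-6.3,-119,87],[25,-33,-7,2.8,-6.3,-119,87],[25,-33,-7,2.8,-6.3,-119,87],[25,-33,-7,2.8,-6.3,-119,87],[25,-33,-7,2.8,-6.3,-119,87],[25,-33,-7,2.8,-6.3,-119,87],[25,-33,-7,2.8,-6.3,-119,87]]]' | grep -E "pos|ft"
python3 - <<'E'
from h import *
now();to((.46,.345,.19),168,-27)
E
```

```text
position: [0.4686, 0.3284, 0.1835]
ft_force: [0.0, -0.5, -0.1]
t 15.4 grasp [0.4611 0.3295 0.2009] head 132.3 lean -18.8 roll 13.7 F [ 0.  -0.5 -0.1] w 87.2 g 0.0 q [ 0.37  0.11 -1.29  1.93  0.55  1.04 -0.38]
shift [13.8  8.   8.6] turn [  0.2  -3.7 -33.6] | 0.018
```

```bash
python3 -m jog '[[[3,2,2,0,-1,-8,87],[7,4,4,0.1,-2,-16,87],[10,6,6,0.2,-3,-24,87],[14,8,9,0.2,-3.7,-33,87],[14,8,9,0.2,-3.7,-33.6,87],[14,8,9,0.2,-3.7,-33.6,87],[14,8,9,0.2,-3.7,-33.6,87]]]' | grep -E "pos|ft"
python3 - <<'E'
from h import *
now()
d=grab('wrist');save(d,'w4.png');P=cloud(d).reshape(-1,3)
c,_=panfit(P,(.580,.321),.043);a=handle(P,c,.043,168)
g=c+.095*np.array([np.cos(np.radians(a)),np.sin(np.radians(a))]);print(g)
to((*g,.079),167.3,-30); to((*g,.079),167.3,-30,.06)
E
```

```text
position: [0.4693, 0.3432, 0.1736]
ft_force: [0.3, 0.1, 0.3]
t 16.1 grasp [0.4609 0.345  0.1905] head 167.3 lean -27.0 roll 0.3 F [0.3 0.1 0.3] w 87.0 g 0.0 q [ 0.27  0.22 -1.31  1.93  0.74  1.1   0.01]
c [0.5785 0.3214] r 0.0405 1269 handle deg 167.06704733037 1229 z 0.08472947395281477
  handle 1461 deg 167.0 line dir 166.9 mid [0.4736 0.3455] r 0.08 0.143
[0.48591479 0.34268978]
shift [ 27.7   2.6 110.7] turn [ 0.3 -3.  -0. ] | 0.114
shift [30.8  2.9 50.8] turn [ 0.3 -3.  -0. ] | 0.06
```

```bash
python3 -m jog '[[[15,1,25,0.3,-1.5,0,80],[31,3,50,0.3,-3,0,70],[29,3,75,0.3,-3,0,60],[28,3,95,0.3,-3,0,50],[28,3,107,0.3,-3,0,50],[28,3,111,0.3,-3,0,50],[28,3,111,0.3,-3,0,50],[28,3,111,0.3,-3,0,50]]]' | grep -E "pos|ft"
python3 - <<'E'
from h import *
now(); to((.486,.3427,.079),167.1,-30)
E
```

```text
position: [0.495, 0.342, 0.0631]
ft_force: [-0.6, -0.3, 0.8]
t 16.95 grasp [0.4857 0.3441 0.0796] head 167.4 lean -30.0 roll 0.1 F [-0.6 -0.3  0.8] w 50.5 g 0.0 q [ 0.03  0.43 -1.09  2.02  1.08  1.03 -0.29]
shift [-0.2 -1.3  0.8] turn [0.2 0.  0.2] | 0.002
```

```bash
python3 -m jog '[[[0,-1.2,0.8,0.2,0,0.2,50],[0,-1.2,0.8,0.2,0,0.2,0],[0,-1.2,0.8,0.2,0,0.2,0],[0,-1.2,0.8,0.2,0,0.2,0],[0,-1.2,0.8,0.2,0,0.2,0],[0,-1.2,0.8,0.2,0,0.2,0],[0,-1.2,0.8,0.2,0,0.2,0],[0,-1.2,0.8,0.2,0,0.2,0]]]' 60 | grep -E "pos|ft|grip"
python3 -m jog '[[[-5,0,-9,0,0,0,0],[-12,0,-21,0,0,0,0],[-20,0,-35,0,0,0,0],[-27,0,-47,0,0,0,0],[-30,0,-52,0,0,0,0],[-30,0,-52,0,0,0,0],[-30,0,-52,0,0,0,0]]]' | grep -E "pos|ft|grip"
python3 - <<'E'
from h import *
now()
d=grab('wrist');save(d,'w5.png');P=cloud(d).reshape(-1,3)
c,_=panfit(P,(.5785,.3214),.043,.06);handle(P,c,.043,167,.06);floorplane(P,c,.058,.026)
to((.50,.25,.24),160,-33)
E
```

```text
position: [0.495, 0.3402, 0.0613]
ft_force: [-0.6, 0.1, -1.2]
grip_width: 0.129
grip_force: 60.0
position: [0.4947, 0.3396, 0.1208]
ft_force: [-0.7, -0.3, -3.7]
grip_width: 0.127
grip_force: 60.0
t 18.45 grasp [0.4854 0.3418 0.1372] head 167.2 lean -29.9 roll -0.1 F [-0.7 -0.3 -3.7] w 11.1 g 60.0 q [ 0.12  0.33 -1.18  1.97  0.95  1.07 -0.16]
c [0. 0.] r 0.0 0 handle deg None 0 z 0
  return _methods._mean(a, axis=axis, dtype=dtype,
  ret = um.true_divide(
h.py:50: RuntimeWarning: Mean of empty slice.
  cm=w.mean(0); u=np.linalg.svd(w-cm)[2][0]; u*=np.sign(u@cm)
  ret = ret.dtype.type(ret / rcount)
Traceback (most recent call last):
  File "h.py", line 51, in handle
    print('  handle',len(w),'deg',np.median(aa).round(1),'line dir',np.degrees(np.arctan2(u[1],u[0])).round(1),'mid',(cm+c).round(4),'r',np.ptp(w@d).round(3),np.max(w@d).round(3))
                                                                                                                                         ~~~~~~^^^^^
ValueError: zero-size array to reduction operation maximum which has no identity
```

Run:
```python
from h import *
for n in('top','scene','wrist'):
    d=grab(n) if n!='wrist' else load(n); P=cloud(d).reshape(-1,3); print(n,-pose(d)[0].T@pose(d)[1])
    q=np.linalg.norm(P[:,:2]-(.5785,.3214),axis=1);print((q<.05).sum(),np.percentile(P[q<.05][:,2],[5,50,95]) if (q<.05).any() else '')
    try: c,_=panfit(P,(.5785,.3214),.043,.056);floorplane(P,c,.056,.026);handle(P,c,.043,167,.056)
    except Exception as e: print('x',e)
to((.50,.25,.24),160,-33)
im=np.vstack([load('wrist')['image'][:,:,::-1],load('scene')['image'][:,:,::-1]]);cv2.imwrite('pics/ws.png',cv2.resize(im,None,fx=.78,fy=.78))
```

```text
top [ 0.25407848 -0.020907    1.3249141 ]
878 [-0.00090156  0.06215446  0.12338417]
c [0.5774 0.321 ] r 0.0407 127 handle deg 168.59632343897795 29 z 0.14268520919365557
floor slope deg, z [-3.5943  1.5     0.0589] 138
  handle 21 deg 169.5 line dir -170.4 mid [0.5057 0.3351] r 0.017 0.081
scene [ 1.79238255 -0.20364505  0.88991481]
523 [-0.75391847  0.00112335  0.11890335]
c [0.5798 0.3207] r 0.0413 47 handle deg 175.33819956220424 15 z 0.13634145414297857
floor slope deg, z [0. 0. 0.] 0
  handle 13 deg 175.3 line dir 173.6 mid [0.4899 0.3281] r 0.042 0.121
wrist [0.35135867 0.37315995 0.22298627]
6005 [-0.00060911  0.00033759  0.11275756]
c [0. 0.] r 0.0 0 handle deg None 0 z 0
floor slope deg, z [0. 0. 0.] 0
x zero-size array to reduction operation maximum which has no identity
shift [-82.4 -87.8 -71.9] turn [ 3.6 -3.1  6.2] | 0.14
  return _methods._mean(a, axis=axis, dtype=dtype,
  ret = um.true_divide(
h.py:50: RuntimeWarning: Mean of empty slice.
  cm=w.mean(0); u=np.linalg.svd(w-cm)[2][0]; u*=np.sign(u@cm)
  ret = ret.dtype.type(ret / rcount)
```

View pics/ws.png

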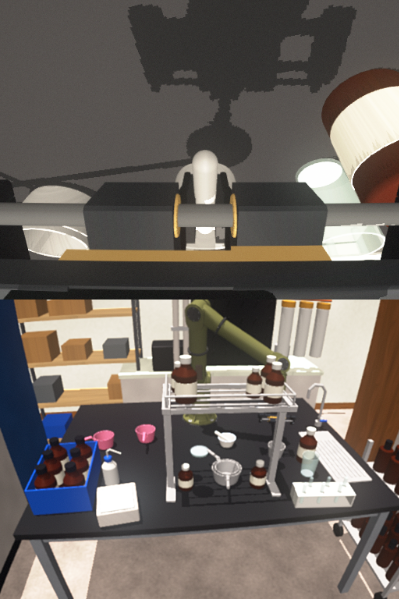

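The small pan is held by its bar (wrist half, bar at (205,210)). The gripper is half-turned, so I'll rely on the top and scene cameras for the fit. The droop is about 3.5°.

```bash
python3 -m jog '[[[-6,0,-10,0.2,-0.3,0.4,0],[-17,-10,-22,0.7,-0.7,1.2,0],[-30,-26,-32,1.3,-1.2,2.2,0],[-45,-43,-43,2,-1.7,3.4,0],[-58,-59,-53,2.6,-2.2,4.4,0],[-70,-73,-62,3.1,-2.7,5.3,0],[-78,-83,-68,3.4,-3,5.9,0],[-82,-88,-72,3.6,-3.1,6.2,0],[-82,-88,-72,3.6,-3.1,6.2,0],[-82,-88,-72,3.6,-3.1,6.2,0]]]' | grep -E "pos|ft|grip"
python3 - <<'E'
from h import *
now();to((.565,.10,.225),156,-33.5)
E
```

```text
position: [0.5093, 0.2471, 0.225]
ft_force: [-0.3, 0.2, -3.4]
grip_width: 0.128
grip_force: 60.0
t 19.6 grasp [0.4996 0.2507 0.2409] head 160.0 lean -33.1 roll 0.1 F [-0.3  0.2 -3.4] w 11.2 g 60.0 q [ 0.47 -0.1  -1.23  1.97  0.51  1.    0.22]
shift [ -86.2 -120.    74.9] turn [ 2.2 -0.4  3.3] | 0.166
```

```bash
python3 -m jog '[[[-4,-6,4,0.1,0,0.2,0],[-13,-18,11,0.3,0,0.5,0],[-25,-35,22,0.6,-0.1,1,0],[-38,-53,33,1,-0.2,1.5,0],[-51,-71,44,1.3,-0.2,2,0],[-64,-89,56,1.7,-0.3,2.5,0],[-75,-104,65,2,-0.3,2.9,0],[-83,-115,72,2.1,-0.4,3.2,0],[-86,-120,75,2.2,-0.4,3.3,0],[-86,-120,75,2.2,-0.4,3.3,0]]]' | grep -E "pos|ft|grip"
python3 -m jog '[[[0,0,0,0,0,0,0],[0,0,0,0,0,0,0]]]' | grep -E "pos|ft|grip"
cat >> h.py <<'E'
def look3(cs,zs,cm=(.668,.0545)):
    for n in('top','scene'):
        P=cloud(grab(n)).reshape(-1,3); print(n,end=' ')
        for nm,c,r,z in(('s',cs,.043,zs),('m',cm,.056,.004),('l',cm,.07,0)):
            try:
                print(nm,end=' ');cc,_=panfit(P,c,r,z)
                if nm=='s': floorplane(P,cc,zs,.026); handle(P,cc,r,156,zs,25)
            except Exception as e: print('x')
E
python3 -W ignore - <<'E'
from h import *
now(); look3((.652,.061),.146)
to((.5812,.0931,.185),156,-33.5)
E
```

```text
position: [0.5747, 0.0945, 0.2083]
ft_force: [-0.1, 0.5, -3.3]
grip_width: 0.127
grip_force: 60.0
position: [0.5746, 0.0967, 0.209]
ft_force: [0.3, 0.2, -3.2]
grip_width: 0.123
grip_force: 60.0
t 20.8 grasp [0.565  0.101  0.2248] head 156.1 lean -33.5 roll 0.1 F [ 0.3  0.2 -3.2] w 10.7 g 60.0 q [ 0.56 -0.12 -0.98  2.04  0.45  0.82  0.47]
top s c [0.6512 0.063 ] r 0.0403 107 handle deg 154.1241920712506 33 z 0.23287699518947833
floor slope deg, z [-3.6316 -2.3749  0.1524] 96
  handle 28 deg 154.8 line dir 131.6 mid [0.5843 0.0956] r 0.033 0.097
m c [0.6673 0.0552] r 0.0525 60 handle deg 35.566565623334014 199 z 0.08891302698713312
l c [0.6656 0.0542] r 0.0664 79 handle deg 16.611690862712408 148 z 0.0880199172299285
scene s c [0.6532 0.0639] r 0.0405 142 handle deg 154.8081604618243 59 z 0.23117059214571545
floor slope deg, z [0. 0. 0.] 0
  handle 41 deg 155.4 line dir 164.7 mid [0.5701 0.1022] r 0.066 0.132
m c [0.6699 0.0559] r 0.0533 158 handle deg 34.108182202198975 163 z 0.08746494202588416
l c [0.6674 0.0558] r 0.0676 150 handle deg 32.896626372111925 167 z 0.08643185990108478
shift [ 7.1 -0.4 43. ] turn [ 0.1 -0.   0. ] | 0.044
```

```bash
python3 -m jog '[[[1,0,5,0,0,0,0],[2,0,14,0,0,0,0],[4,-0.2,25,0,0,0,0],[6,-0.4,35,0,0,0,0],[7,-0.4,41,0,0,0,0],[7,-0.4,43,0,0,0,0],[7,-0.4,43,0,0,0,0],[7,-0.4,43,0,0,0,0]]]' | grep -E "pos|ft|grip"
cat >> h.py <<'E'
def rimplane(P,c,r,zb):
    "topmost rim points by azimuth sector"
    v=P[:,:2]-c;q=np.linalg.norm(v,axis=1);m=(abs(q-r+.002)<.005)&(abs(P[:,2]-zb-.066)<.012)
    a=np.floor(np.degrees(np.arctan2(v[:,1],v[:,0]))/20).astype(int);pts=[]
    for k in range(-9,9):
        s=m&(a==k)
        if s.sum()>=4: pts.append(P[s][np.argsort(P[s][:,2])[-3]])
    pts=np.array(pts);A=np.c_[pts[:,:2]-c,np.ones(len(pts))];print('rim slope deg,z',(np.linalg.lstsq(A,pts[:,2],rcond=None)[0]*[57.3,57.3,1]).round(4),len(pts))
E
python3 -W ignore - <<'E'
from h import *
now(); look3((.668,.0545),.106)
for n in('top','scene'):
    P=cloud(load(n)).reshape(-1,3); 
    rimplane(P,np.array([.668,.0545]),.043,.106);rimplane(P,np.array([.668,.0545]),.056,.004);rimplane(P,np.array([.667,.0545]),.07,.0)
to((.5814,.0931,.11),156,-33.5)
E
```

```text
position: [0.5911, 0.088, 0.1694]
ft_force: [-0.3, 0.2, -2.5]
grip_width: 0.128
grip_force: 60.0
t 21.7 grasp [0.5815 0.0922 0.1853] head 156.0 lean -33.5 roll 0.1 F [-0.3  0.2 -2.5] w 11.2 g 60.0 q [ 0.58 -0.   -1.02  2.06  0.63  0.78  0.32]
top s c [0.6679 0.0544] r 0.0401 102 handle deg 153.96290610886425 33 z 0.19406141902729745
floor slope deg, z [-3.2472 -1.5963  0.1128] 75
  handle 28 deg 154.5 line dir 132.4 mid [0.6011 0.0869] r 0.038 0.101
m c [0.6669 0.0557] r 0.0523 60 handle deg 42.306787884764354 193 z 0.08920812548450215
l c [0.665  0.0541] r 0.066 54 handle deg 20.690350714348206 154 z 0.08819973655837612
scene s c [0.6701 0.0549] r 0.0406 135 handle deg 154.4567718653128 62 z 0.1933098265708087
floor slope deg, z [ 0.1411 -0.07    0.1076] 1
  handle 42 deg 155.2 line dir 160.6 mid [0.5905 0.0919] r 0.078 0.141
m c [0.6702 0.0559] r 0.0534 120 handle deg 34.52805048586517 170 z 0.08740359104690405
l c [0.6681 0.0557] r 0.0673 143 handle deg 36.59715203852921 171 z 0.08628394292923253
rim slope deg,z [0.135  0.5165 0.1746] 14
rim slope deg,z [-1.0156  0.1476  0.0717] 10
rim slope deg,z [-2.3227 -0.4802  0.0671] 11
rim slope deg,z [-0.8391  1.0798  0.1743] 15
rim slope deg,z [-1.3966 -0.667   0.0724] 14
rim slope deg,z [-0.259  -0.1213  0.0672] 15
shift [42.1  0.7 62.6] turn [ 0.1  0.  -0. ] | 0.075
```

```bash
python3 -m jog '[[[3,0.4,4,0,0,0,0],[8,0.7,11,0,0,0,0],[14,0.7,20,0,0,0,0],[20,0.7,29,0,0,0,0],[26,0.7,38,0,0,0,0],[32,0.7,47,0,0,0,0],[37,0.7,55,0,0,0,0],[40,0.7,60,0,0,0,0],[42,0.7,63,0,0,0,0],[42,0.7,63,0,0,0,0]]]' | grep -E "pos|ft|grip"
python3 -m jog '[[[0,0,0,0,0,0,0],[0,0,0,0,0,0,0]]]' | grep -E "pos|ft|grip"
python3 -W ignore - <<'E'
from h import *
now(); look3((.668,.0545),.031)
to((.5814,.0931,.087),156,-33.5)
E
```

```text
position: [0.5907, 0.0886, 0.0928]
ft_force: [-0.5, 0.6, -3.4]
grip_width: 0.124
grip_force: 60.0
position: [0.5913, 0.0887, 0.0939]
ft_force: [0.3, -0.9, -3.1]
grip_width: 0.128
grip_force: 60.0
t 23.0 grasp [0.5817 0.0929 0.1097] head 155.9 lean -33.5 roll 0.1 F [ 0.3 -0.9 -3.1] w 11.1 g 60.0 q [ 0.5   0.17 -0.99  2.13  0.94  0.75  0.03]
top s c [0.6685 0.0556] r 0.0406 79 handle deg 108.24337921512266 57 z 0.1152493597301076
floor slope deg, z [-0.4113  1.993   0.0377] 138
  handle 29 deg 154.0 line dir 128.4 mid [0.6006 0.0887] r 0.038 0.101
m c [0.6688 0.0553] r 0.0537 84 handle deg 31.026428166704505 201 z 0.08860772848865528
l c [0.6662 0.0546] r 0.0666 131 handle deg 18.75290553875657 148 z 0.08750723895708179
scene s c [0.6699 0.0561] r 0.0407 131 handle deg 151.61496009829773 67 z 0.11752492378147517
floor slope deg, z [0. 0. 0.] 0
  handle 44 deg 156.7 line dir 161.0 mid [0.5857 0.0924] r 0.075 0.138
m c [0.6705 0.056 ] r 0.0533 90 handle deg 36.87260422269877 170 z 0.08728605728292821
l c [0.6681 0.0559] r 0.0674 122 handle deg 35.822576362343035 165 z 0.08600964142336998
shift [12.8  0.1 18.7] turn [ 0.1  0.  -0.1] | 0.023
```

Concentric. Lower the last 20 mm slowly.

```bash
python3 -m jog '[[[2,0,3,0,0,0,0],[4,0,6,0,0,0,0],[6,0,9,0,0,0,0],[8,0,12,0,0,0,0],[9.5,0,14,0,0,0,0],[10.5,0,15.5,0,0,0,0],[10.5,0,15.5,0,0,0,0],[10.5,0,15.5,0,0,0,0]]]' | grep -E "pos|ft"
python3 -m jog '[[[0.6,0,0.8,0,0,0,0],[1.1,0,1.7,0,0,0,0],[1.1,0,1.7,0,0,0,0]]]' | grep -E "pos|ft"
python3 -m jog '[[[0.6,0,0.8,0,0,0,0],[0.6,0,0.8,0,0,0,0],[0.6,0,0.8,0,0,0,0]]]' | grep -E "pos|ft"
python3 -m jog '[[[0.6,0,0.8,0,0,0,0],[0.6,0,0.8,0,0,0,0],[0.6,0,0.8,0,0,0,0]]]' | grep -E "pos|ft"
```

```text
position: [0.5908, 0.0887, 0.0746]
ft_force: [-0.4, 0.8, -2.7]
position: [0.5906, 0.0885, 0.0724]
ft_force: [-0.4, -0.5, -3.1]
position: [0.5907, 0.0887, 0.0715]
ft_force: [0.6, 0.4, -3.2]
position: [0.5906, 0.0887, 0.0705]
ft_force: [0.7, 1.1, -2.9]
```

```bash
python3 -m jog '[[[0.5,0,0.7,0,0,0,0],[0.5,0,0.7,0,0,0,0],[0.5,0,0.7,0,0,0,0]]]' | grep -E "pos|ft"
python3 -m jog '[[[0.4,0,0.6,0,0,0,0],[0.4,0,0.6,0,0,0,0],[0.4,0,0.6,0,0,0,0]]]' | grep -E "pos|ft"
```

```text
position: [0.5907, 0.0887, 0.0697]
ft_force: [-0.2, -0.6, -2.0]
position: [0.5907, 0.0889, 0.0692]
ft_force: [-1.4, 0.9, -0.6]
```

```bash
python3 -m jog '[[[0.3,0,0.4,0,0,0,0],[0.3,0,0.4,0,0,0,0],[0.3,0,0.4,0,0,0,0]]]' 8 | grep -E "pos|ft|grip"
python3 -m jog '[[[0,0,0,0,0,0,14],[0,0,0,0,0,0,18],[0,0,0,0,0,0,30],[0,0,0,0,0,0,40],[0,0,0,0,0,0,40]]]' | grep -E "grip|ft"
python3 -m jog '[[[0,0,-10,0,0,0,40],[0,0,-40,0,0,0,40],[0,0,-80,0,0,0,40],[0,0,-120,0,0,0,40],[0,0,-120,0,0,0,40],[0,0,-120,0,0,0,40]]]' | grep -E "pos|ft"
python3 -W ignore - <<'E'
from h import *
now(); look3((.668,.0545),.008)
for n in('top','scene'):
    P=cloud(load(n)).reshape(-1,3); 
    rimplane(P,np.array([.669,.055]),.043,.008);rimplane(P,np.array([.668,.0545]),.056,.004);handle(P,np.array([.668,.055]),.056,-151,.004,25);handle(P,np.array([.668,.055]),.07,-9,.0,25)
save(load('top'),'t9.png',(90,90,330,270),3.3)
E
```

```text
position: [0.591, 0.089, 0.0691]
ft_force: [-3.9, 0.3, 4.8]
grip_width: 0.145
grip_force: 8.0
ft_force: [0.3, 0.1, -0.2]
grip_width: 0.394
grip_force: 0.0
position: [0.5308, 0.1152, 0.1706]
ft_force: [0.5, 0.6, -0.3]
t 26.8 grasp [0.5211 0.1195 0.1864] head 156.0 lean -33.8 roll 0.0 F [ 0.5  0.6 -0.3] w 39.9 g 0.0 q [ 0.56 -0.19 -1.04  2.15  0.43  0.77  0.38]
top s c [0.6673 0.0561] r 0.0401 49 handle deg 145.6185085511423 256 z 0.09090173848811517
floor slope deg, z [-2.5235 -0.3207  0.0141] 131
  handle 74 deg 156.0 line dir 155.4 mid [0.579  0.0955] r 0.068 0.131
m c [0.6686 0.0552] r 0.0532 100 handle deg 122.42375959706189 258 z 0.08993108295254951
l c [0.666  0.0546] r 0.0668 124 handle deg 26.15701031985615 164 z 0.08786128772022342
scene s c [0.6704 0.0561] r 0.0404 126 handle deg 125.61375058669124 177 z 0.0891735410080648
floor slope deg, z [0. 0. 0.] 0
  handle 36 deg 155.4 line dir 156.9 mid [0.5778 0.0981] r 0.071 0.135
m c [0.67   0.0559] r 0.0538 118 handle deg 53.06776752292909 190 z 0.08780923651541643
l c [0.6673 0.0557] r 0.0677 142 handle deg 35.58961612743353 169 z 0.08627688555261527
rim slope deg,z [-3.2233  1.1675  0.0743] 12
rim slope deg,z [-1.002   0.9192  0.0718] 15
  handle 88 deg -151.2 line dir -150.9 mid [ 5.667e-01 -5.000e-04] r 0.077 0.154
  handle 43 deg -9.6 line dir -12.5 mid [0.7989 0.0332] r 0.065 0.166
rim slope deg,z [-0.3051 -0.1213  0.0747] 16
rim slope deg,z [-0.9603 -0.5113  0.0728] 16
  handle 48 deg -149.5 line dir -150.6 mid [ 0.569 -0.003] r 0.075 0.153
  handle 59 deg -8.5 line dir -7.4 mid [0.7987 0.0358] r 0.079 0.17
```

View pics/t9.png

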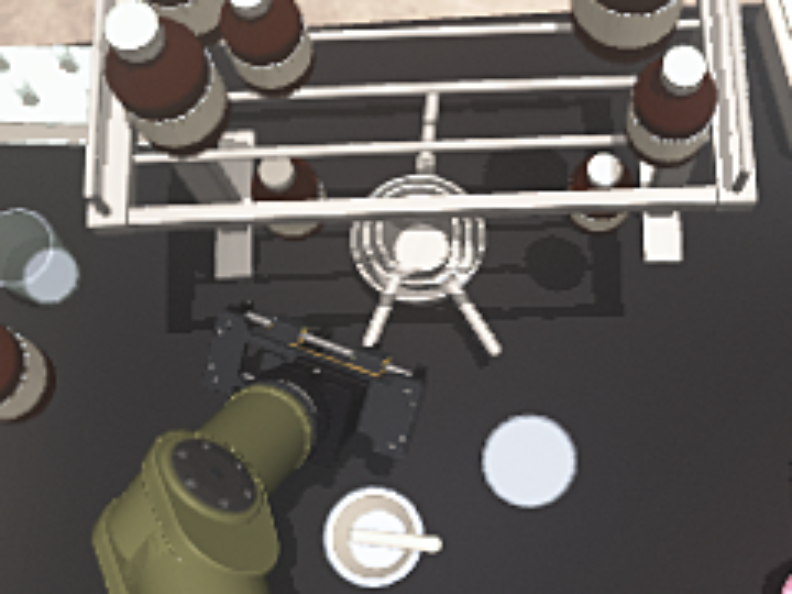

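The top crop shows three concentric rims at (418,238), with handles up at (430,130), lower left at (380,310) and lower right at (475,320). The rim heights match fully seated pans, and the gripper is clear. Handing in.

```bash
python3 -c "
from bench import ctrl
print(ctrl.close_job())"
```

```text
the job is handed in; nothing more can be done
None
```

The three pans are nested under the shelf, concentric within about 2 mm by the last camera check, with the handles at about -9°, -151° and 156°. I handed the job in at about 27 s, but the hand-in returned no verdict, so I don't know how it was judged.

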